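# Isolate a lathe drive and pop its fuse door

### The job

The lathe has cut out and the fuses in its drive want a look. Press down the raised end of the isolator's rocker so that it tips fully over to off; only then press the ribbed edge of the drive's fuse door once and let go, so that its push-push latch releases and the door springs up, and watch for a second or two with the hand clear that it stays fully up. Do not pick up anything, do not push the popped door shut again, and leave the speed knob and the things lying about where they are.

Things in the scene. Friction and masses are not known exactly. Their poses are not given: they have to be found in the camera images.
- drive: The lathe's motor drive, a grey metal case fixed to the bench, 190 mm deep (x) by 250 wide (y). Origin: centre of underside; z up, -x its front, roughly facing the robot. Flat top panel at z = 85 mm; at x = 22 to 92 mm aluminium fins up to z = 111. Ahead of them from +y to -y: the fuse door, a fixed terminal cover (86 by 52 mm, four screws, centre x = -35, y = -16) and the black speed knob.
- fuse_door (a joint): Fuse door angle, rad: 0 shut and latched, -0.07 pressed right in, 0.95 sprung fully up on its stop. Push-push latch: press the ribbed free edge in 3 to 5 mm (about 4 N, firm stop at 5 mm) and let go; a spring then lifts the door as fast as the hand withdraws. Pressed down all the way again it would latch shut. It cannot be pulled open.
- fuse_door_press (a point): Where to press: on the fuse door's top face, among its four ribs, mid-width, 16 mm from the free edge (nearest the robot), 70 mm from the hinge. Moves with the door; 93 mm above the bench when shut. Up, the door's free edge is 70 mm higher and 36 mm nearer the hinge.
- fuse_door_hinge (a point): Middle of the fuse door's hinge axis, which runs along the drive's y at x = 8, y = 62, z = 90 mm on the drive. The door is a grey plastic plate reaching 86 mm from here towards -x, 70 mm wide, 6 mm thick; shut, its top stands 8 mm above the panel, inside a low rim that follows its edges, and it can be pressed in past the rim.
- isolator: The isolator: a grey plastic switch box screwed to the bench left or right of the drive, 100 mm (x) by 76 mm (y) by 56 mm high, with a black rocker on top and a cable at its far end. Origin: centre of its underside; z up, -x its front, which roughly faces the robot.
- rocker (a joint): Rocker angle, rad: 0 = on (near, -x, end raised, far half level), 0.28 = off (near half level, far end raised). It snaps to one or the other past the middle (0.14) and stays. Black plate 60 mm long (x) by 32 mm wide, pivot across its middle, 64 mm above the bench. About 4 N on the raised end tips it, then a firm stop.
- rocker_press (a point): The place to press on the rocker: on the top face of its near half, 22 mm from the pivot, on its centre line. Moves with the rocker: 73 mm above the bench when on, 67 mm when off.
- speed_pointer (a point): Pointer end of the bar grip of the black speed knob on the drive (axis at x = -45, y = -88 mm there; 36 mm dia), 17 mm from that axis, 129 mm above the bench. To be left alone.
- gouge: Turning gouge, wood handle and steel shaft, 430 mm long, lying at the rear of the bench. To be left alone, like all that follow. Origin: underside, x towards the steel end.
- chuck_key: Steel T-shaped chuck key, 110 by 90 mm, 18 mm high. Origin: underside.
- calipers: Steel outside calipers lying flat, 190 by 135 mm, 8 mm high. Origin: underside, centre.
- top_a: Small turned wooden spinning top standing on a notepad (6 mm thick), 38 mm dia, 38 mm high. Origin: underside.
- top_b: The other wooden top on the notepad, the same.
- wax_tin: Round wax tin, 87 mm dia, 44 mm high, standing on the other side of the drive from the isolator. Origin: underside.
- fuse_carton: Small carton of spare fuses, 42 by 28 by 18 mm, lying on the drive's terminal cover beside the fuse door. Origin: underside.
- blank: Square wooden turning blank, 48 by 170 by 48 mm, lying at the front right of the bench. Origin: underside, centre.
Not all that is in view belongs to the job. Of the things that look like the isolator, the middle-sized one is meant.

How it is judged:
By the outcome, as a careful person would: the job done as asked, in the order asked, and still so for the second after the job is handed in, with the robot touching nothing.
It also fails if it takes over 48 s, if anything falls off the work surface, if the arm or the gripper's body presses on something with over 40 N, if the wrist force passes 120 N, or if a joint passes its speed limit or range.

### The arm

A 6-joint arm with a two-finger parallel gripper is mounted at the origin on the work surface. World frame = base frame: x ahead of the robot, y to its left, z up, the work surface at z = 0. Lengths are in mm, angles in degrees, forces in N, time in s.
With the tool pointing down it reaches from about 300 to 850 mm from the base axis. Payload 4.2 kg.
Tool frame: the origin (TCP) lies at the very end of the fingers, on their centre line; the grasp point (between the pads) lies 19 mm behind it; z points along the fingers, y is the line along which they close (so a half turn about z gives the same grasp; the last joint's range is limited). The gripper opens to 91 mm and grips with 3 to 60 N. Pads are 32 mm wide; open, the fingers measure 118 mm over their backs; the gripper's body (76 mm by 178 mm) begins 60 mm behind the grasp point.
Start: joints at [-76.146, 18.312, 89.639, -0, 72.044, -1.146], TCP at [148.824, -555.423, 213.976] pointing down, gripper open.
Joint ranges: [-177.97, 177.97], [-48.28, 115.42], [12.27, 149.76], [-77.06, 257.06], [2.81, 150.46], [-146.56, 146.56]. Speed limits (degrees/s): [147.25, 147.25, 180, 180, 180, 180].

### API

Orientations are given as [roll, pitch, yaw] about the fixed x, y, z axes, in that order (R = Rz(yaw) Ry(pitch) Rx(roll)).
In Python, from workcell import * gives the robot as it stands.
- The arm moves only by the tool move_arm, never from a script. Its argument "motion" is a list of rows, each a list of 3 entries, a list of its own where there are three numbers: the finger opening in mm, from 0 to 91.2, then the shift along the world's x, y, z in units of 25 mm (1.0 is 25 mm), then the turn, a rotation vector about the world's x, y, z in units of 4 degrees (1.0 is 4 degrees). In form: [[grip, [x, y, z], [ax, ay, az]], ...]. A call has 1 to 20 rows; each row shifts and turns the commanded pose from where the row before left it; what a row does not reach is not made up. A row lasts 1/12 s, in which the tool goes at most 41.7 mm and 7.16 degrees, less where a joint would pass 70% of its speed; a pose out of reach is approached as far as the arm can. A call with a number of a shift or a turn outside -1 to 1 is refused whole. A call with a gripper value outside its range is refused whole. The fingers move at their own pace and stop on an object; "grip_force" is the grip in N (left out, the last holds). Time passes only in rows, so rows that do not move let the fingers close. It gives the time, the measured TCP pose, the force, the opening and the grip force at its end, in the units of the state.
- state(): the state, without advancing time (a new reading comes with each control period).
- grab_frame(name): name is "scene" or "top" or "wrist"; returns the picture (480x640x3 uint8, blue, green, red); there is no depth.
- camera_info(name): a dict with "fx", "fy", "cx", "cy" (pixels), "k1" (the pictures are not rectified: a ray, as slopes to the right and down, at radius r is drawn at 1 + k1 r^2 times it, then the intrinsics apply), "rvec" (rotation vector, rad) and "tvec" (3), from world to camera coordinates, as OpenCV has them. Camera axes: x right, y down, z forward; pixel columns grow to the right and rows downward; lengths in mm; the calibration is good to about 2 mm. A picture is of the moment at which its call begins: read the wrist's pose just before it. camera_info takes no time and is no camera call; for the wrist camera it gives the pose at the moment of the call.
- job_done(): hands the job in; it is judged then, once.
The state is a dict: "time_s": time; "qpos": joint angles; "qvel": joint speeds; "effort": joint torques, N m; "ee_pos": TCP position; "ee_rot": TCP orientation; "force": force on the tool from outside, world axes, zero at the start; "torque": the same for the moment, N m; "gripper_width": finger opening in mm; "gripper_force": force on a finger pad.
Only numpy, scipy, OpenCV 4.12 (cv2) and the standard library are available. Lean on these libraries where they do the work, as an engineer would, in place of code of your own. Each camera call takes 0.05 s, during which the arm holds its last target. There are 200 camera calls.

## Working session

There is one attempt and no reset: what is moved stays moved. The work goes in short steps, Python scripts to look and compute and a tool call to move; the robot and the scene stay as the last step left them, time stands still between calls to the robot, and variables do not carry over. Pictures are saved under pics/ and viewed, at most 10 in all, crops included, and the job is handed in when it is done.

Besides the shell and the picture viewer there is one more tool, called after ">>>" as name(argument=value, ...) on one line, values as JSON. move_arm: Moves the arm, as the interface text tells. Shifts and turns lie within -1 to 1; 1 stands for 25 mm of shift or 4 degrees of turn. Its arguments: {"type":"object","properties":{"motion":{"type":"array","items":{"type":"array"}},"grip_force":{"type":"number"}},"required":["motion"]}

```bash
mkdir -p pics
python3 - <<'E'
from workcell import *
import cv2
for n in("scene","top"):
    cv2.imwrite(f"pics/{n}0.png",grab_frame(n)); print(n,camera_info(n))
s=state();print(s["time_s"],s["ee_pos"],s["ee_rot"],s["force"])
E
```

```text
scene {'fx': 469.95115027732993, 'fy': 469.95115027732993, 'cx': 324.450586209597, 'cy': 235.21153165370794, 'k1': -0.021054014408484038, 'rvec': array([ 2.10502826,  0.76137021, -0.4078063 ]), 'tvec': array([-454.89335325,  -93.27328788, 1460.97520229])}
top {'fx': 511.26478239917986, 'fy': 511.26478239917986, 'cx': 318.83148739610454, 'cy': 237.88682215761906, 'k1': -0.11678842046543571, 'rvec': array([ 2.19368367, -2.19281128,  0.05314836]), 'tvec': array([  66.79758605,  541.38338944, 1343.89123758])}
0.1 [ 148.69989429 -554.96394452  213.20086765] [-1.79907176e+02 -8.75472178e-04  1.50003265e+01] [ 0.24500428  0.15319188 -0.35691784]
```

View pics/scene0.png

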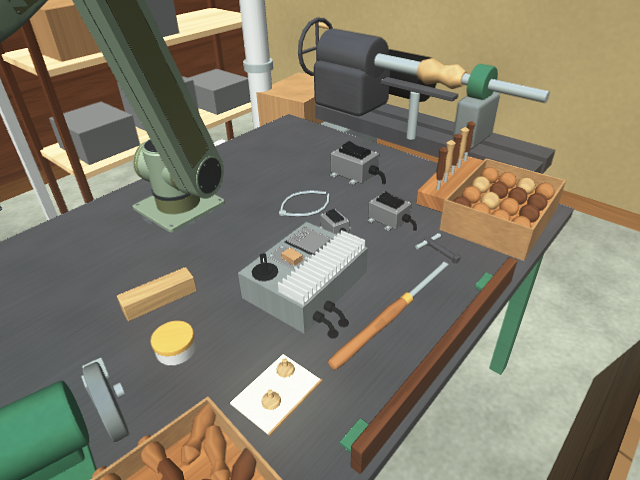

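View pics/top0.png

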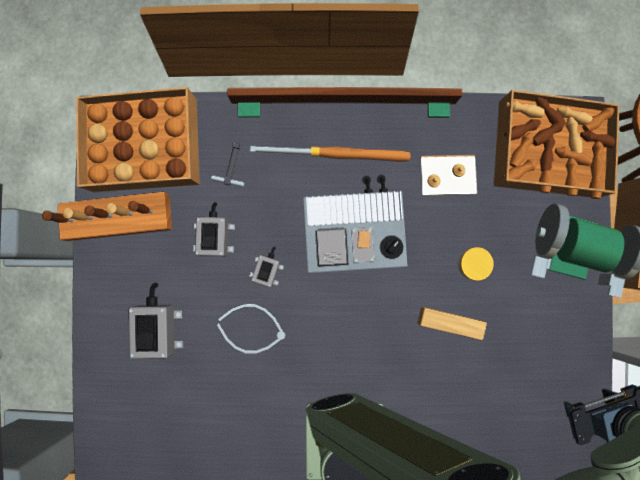

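The top view shows three switch boxes: large (150,330), middle (210,235) and small (266,268). The drive is at about (355,232), with its fuse door at (331,247) and a carton at (364,240). The middle box is the target.

```bash
cat > h.py <<'E'
from workcell import *
import cv2, numpy as np
def on_plane(name,px,z,info=None):
    c=info or camera_info(name)
    K=np.array([[c["fx"],0,c["cx"]],[0,c["fy"],c["cy"]],[0,0,1]])
    n=cv2.undistortPoints(np.array([[px]],float),K,np.array([c["k1"],0,0,0,0.]))[0,0]
    R=cv2.Rodrigues(np.array(c["rvec"]))[0]; o=-R.T@c["tvec"]; d=R.T@[n[0],n[1],1]
    return o+d*(z-o[2])/d[2]
def proj(name,P,info=None):
    c=info or camera_info(name)
    K=np.array([[c["fx"],0,c["cx"]],[0,c["fy"],c["cy"]],[0,0,1]])
    return cv2.projectPoints(np.array(P,float).reshape(-1,3),np.array(c["rvec"]),np.array(c["tvec"]),K,np.array([c["k1"],0,0,0,0.]))[0][:,0]
E
python3 - <<'E'
import cv2
im=cv2.imread("pics/top0.png")
c=im[180:285,180:420]
cv2.imwrite("pics/c1.png",cv2.resize(c,None,fx=3.3333,fy=3.3333,interpolation=cv2.INTER_CUBIC))
from h import *
for n,p,z in [("mid",(210,235),64),("big",(150,330),64),("drive FL",(309,272),85),("drive FR",(407,266),85),("door",(331,247),93)]: print(n,on_plane("top",p,z).round())
E
```

```text
mid [546. 347.  64.]
big [300. 503.  64.]
drive FL [452.  91.  85.]
drive FR [ 467. -155.   85.]
door [514.  36.  93.]
```

View pics/c1.png

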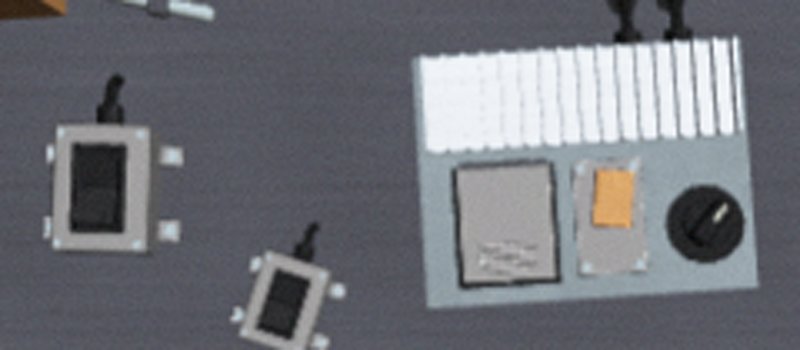

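The crop shows the middle isolator's top corners at (55,125), (151,125), (150,250) and (54,250), with its rocker at about x 71–125, y 143–233. The door ribs are at (507,257) and the drive's front corners at (428,307) and (757,287).

Run:
```python
from h import *
f=lambda p,z:on_plane("top",(180+(p[0]+.5)/3.3333-.5,180+(p[1]+.5)/3.3333-.5),z)
C=[f(p,56) for p in [(55,125),(151,125),(150,250),(54,250)]]
print(np.round(C,1)); o=np.mean(C,0); ax=(C[0]+C[1]-C[2]-C[3])/2; print("iso",o.round(1),np.linalg.norm(ax),np.linalg.norm(C[0]-C[1]),np.degrees(np.arctan2(ax[1],ax[0])))
r=[f(p,66) for p in [(72,144),(126,143),(124,232),(70,234)]];print("rocker ctr",np.mean(r,0).round(1),np.linalg.norm(r[0]-r[3]),np.linalg.norm(r[0]-r[1]))
print("nearhalf",f((97,211),71).round(1))
a,b=f((428,307),85),f((757,287),85); y=(a-b)/np.linalg.norm(a-b); x=np.array([y[1],-y[0],0])
O=(a+b)/2+95*x; O[2]=0
print("drive",O.round(1),np.linalg.norm(a-b),np.degrees(np.arctan2(x[1],x[0])))
P=O+x*(8-70)+y*62; P[2]=93; print("press",P.round(1),"ribs seen",f((507,257),93).round(1))
D=[f(p,93) for p in [(455,165),(552,162),(558,281),(462,285)]];print("door",np.round(D,1),np.mean(D,0).round(1))
H=O+x*8+y*62;print("hinge",H, "doorctr",(H-43*x).round(1))
```

```text
[[593.1 385.9  56. ]
 [592.9 310.3  56. ]
 [495.8 310.1  56. ]
 [495.6 385.4  56. ]]
iso [544.3 347.9  56. ] 97.33690144472625 75.64958697924726 0.21363733111694802
rocker ctr [543.2 349.2  66. ] 69.60641696112121 42.209519394329064
nearhalf [525.3 348.6  71. ]
drive [554.8 -24.8   0. ] 248.9539828569905 3.439927159614073
press [489.2  33.4  93. ] ribs seen [490.1  34.4  93. ]
door [[559.2  73.4  93. ]
 [561.4   0.6  93. ]
 [472.1  -3.8  93. ]
 [469.1  68.1  93. ]] [515.5  34.6  93. ]
hinge [559.08252814  37.5939649    0.        ] doorctr [516.2  35.    0. ]
```

>>> move_arm(motion=[[0,[0.37,0.9,0],[0,0,0.94]],[0,[0.37,0.9,0],[0,0,0.94]],[0,[0.37,0.9,0],[0,0,0.94]],[0,[0.37,0.9,0],[0,0,0.94]],[0,[0.37,0.9,0],[0,0,0.94]],[0,[0.37,0.9,0],[0,0,0.94]],[0,[0.37,0.9,0],[0,0,0.94]],[0,[0.37,0.9,0],[0,0,0.94]],[0,[0.37,0.9,0],[0,0,0.94]],[0,[0.37,0.9,0],[0,0,0.94]],[0,[0.37,0.9,0],[0,0,0.94]],[0,[0.37,0.9,0],[0,0,0.94]],[0,[0.37,0.9,0],[0,0,0.94]],[0,[0.37,0.9,0],[0,0,0.94]],[0,[0.37,0.9,0],[0,0,0.94]],[0,[0.37,0.9,0],[0,0,0.94]],[0,[0.37,0.9,0],[0,0,0.94]],[0,[0.37,0.9,0],[0,0,0.94]],[0,[0.37,0.9,0],[0,0,0.94]],[0,[0.37,0.9,0],[0,0,0.94]]])

```text
time_s: 1.77
ee_pos: [333.8, -104.2, 213.8]
ee_rot: [-180.0, -0.0, 90.4]
force: [1.0, 0.1, -0.2]
gripper_width: 0.1
gripper_force: 0.0
```

>>> move_arm(motion=[[0,[0.39,0.94,0],[0,0,0]],[0,[0.39,0.94,0],[0,0,0]],[0,[0.39,0.94,0],[0,0,0]],[0,[0.39,0.94,0],[0,0,0]],[0,[0.39,0.94,0],[0,0,0]],[0,[0.39,0.94,0],[0,0,0]],[0,[0.39,0.94,0],[0,0,0]],[0,[0.39,0.94,0],[0,0,0]],[0,[0.39,0.94,0],[0,0,0]],[0,[0.39,0.94,-0.4],[0,0,0]],[0,[0.39,0.94,-0.4],[0,0,0]],[0,[0.39,0.94,-0.4],[0,0,0]],[0,[0.39,0.94,-0.4],[0,0,0]],[0,[0.39,0.94,-0.4],[0,0,0]],[0,[0.39,0.94,-0.4],[0,0,0]],[0,[0.39,0.94,-0.4],[0,0,0]],[0,[0.39,0.94,-0.4],[0,0,0]],[0,[0.39,0.94,-0.4],[0,0,0]],[0,[0.39,0.94,-0.4],[0,0,0]],[0,[0,0,0],[0,0,0]]])

```text
time_s: 3.43
ee_pos: [519.5, 344.4, 111.0]
ee_rot: [-179.9, -0.0, 90.3]
force: [0.4, -0.2, -0.5]
gripper_width: 0.7
gripper_force: 0.0
```

Run:
```python
from h import *
i=camera_info("wrist");im=grab_frame("wrist")
print(state()["ee_pos"], state()["force"])
p=proj("wrist",[(522,348,73),(544,348,64),(495.7,310,56),(593,310,56),(593,386,56),(495.7,386,56)],i); print(p.round())
for q in p: cv2.circle(im,tuple(int(v) for v in q),3,(0,0,255),1)
cv2.imwrite("pics/w1.png",im)
```

```text
[518.72889621 342.31900741 111.88020686] [-0.53593149 -0.33979941 -0.46458042]
[[321. 252.]
 [354. 248.]
 [284. 295.]
 [419. 295.]
 [429. 190.]
 [282. 190.]]
```

View pics/w1.png

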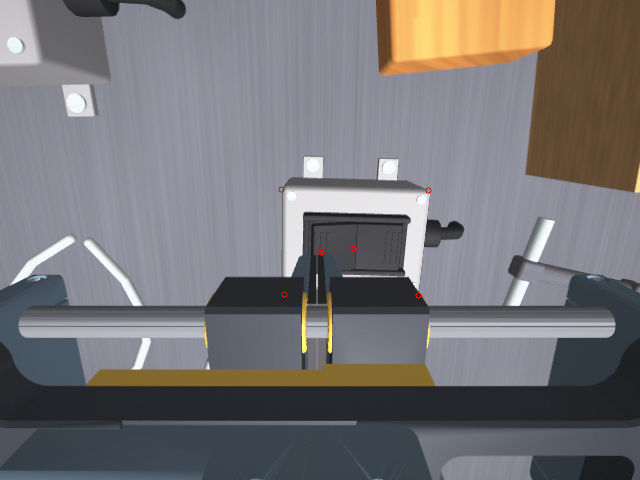

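The wrist view shows the projected press point (321,252) on the rocker's near half (x 313–357), with the fingertips just above it. I'll lower now.

>>> move_arm(motion=[[0,[0.1,0.1,-0.5],[0,0,0]],[0,[0,0.1,-0.5],[0,0,0]],[0,[0,0,-0.2],[0,0,0]],[0,[0,0,-0.1],[0,0,0]],[0,[0,0,-0.1],[0,0,0]],[0,[0,0,-0.1],[0,0,0]],[0,[0,0,-0.1],[0,0,0]],[0,[0,0,-0.1],[0,0,0]],[0,[0,0,0],[0,0,0]]])

```text
time_s: 4.23
ee_pos: [521.5, 345.9, 71.3]
ee_rot: [180.0, 0.0, 90.2]
force: [0.3, -0.2, -0.3]
gripper_width: 0.5
gripper_force: 0.0
```

>>> move_arm(motion=[[0,[0,0,-0.08],[0,0,0]],[0,[0,0,-0.06],[0,0,0]],[0,[0,0,0],[0,0,0]]])

```text
time_s: 4.48
ee_pos: [521.5, 346.0, 67.6]
ee_rot: [-180.0, 0.0, 90.2]
force: [-0.5, 0.9, 0.3]
gripper_width: 0.2
gripper_force: 0.0
```

>>> move_arm(motion=[[0,[0,0,-0.06],[0,0,0]],[0,[0,0,-0.04],[0,0,0]],[0,[0,0,0],[0,0,0]]])

```text
time_s: 4.73
ee_pos: [521.7, 346.2, 67.2]
ee_rot: [179.9, -0.0, 90.2]
force: [-2.0, -1.4, 9.4]
gripper_width: 0.5
gripper_force: 4.6
```

>>> move_arm(motion=[[0,[0,0,0.3],[0,0,0]],[0,[0,0,0.8],[0,0,0]],[0,[0,0,0.8],[0,0,0]],[0,[0,0,0.8],[0,0,0]],[0,[0,0,0.8],[0,0,0]],[0,[0,-0.9,0.2],[0,0,0]],[0,[0,-0.9,0],[0,0,0]],[0,[0,-0.9,0],[0,0,0]],[0,[0,-0.9,0],[0,0,0]],[0,[0,0,0],[0,0,0]]])

```text
time_s: 5.57
ee_pos: [521.3, 252.7, 158.3]
ee_rot: [-180.0, 0.1, 90.1]
force: [0.6, 0.1, 0.2]
gripper_width: 0.4
gripper_force: 0.0
```

Run:
```python
from h import *
cv2.imwrite("pics/w2.png",grab_frame("wrist")); print(state()["ee_pos"])
```

```text
[521.67887279 254.6180588  158.4065119 ]
```

View pics/w2.png

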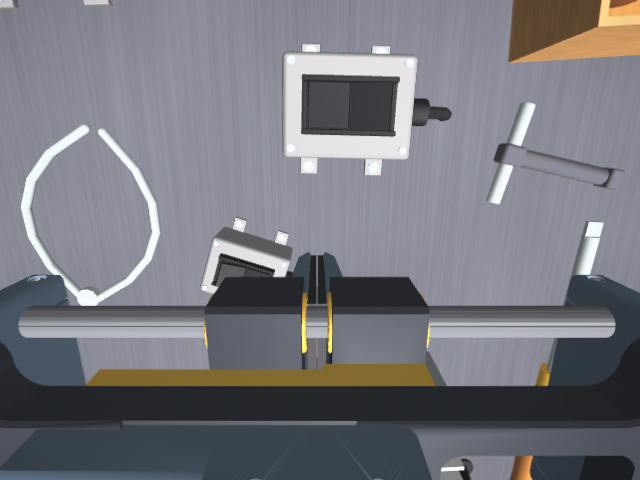

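The wrist view shows the isolator at (350,105) with the rocker at (350,105). I can't read its tilt by eye, so I'll compare pixel intensities in the top view before and after.

Run:
```python
from h import *
a=cv2.imread("pics/top0.png");b=grab_frame("top")
cv2.imwrite("pics/t1.png",b)
for y in range(221,254,2): print(y,a[y,206:212].mean().round(1),b[y,206:212].mean().round(1))
A=cv2.resize(a[210:265,185:245],None,fx=6,fy=6);B=cv2.resize(b[210:265,185:245],None,fx=6,fy=6)
cv2.imwrite("pics/cmp.png",cv2.convertScaleAbs(np.hstack([A,B]),alpha=2))
```

```text
221 157.6 146.4
223 66.5 152.8
225 32.6 157.1
227 36.9 162.1
229 37.2 162.9
231 35.2 162.5
233 35.0 163.3
235 32.0 162.8
237 45.9 159.3
239 48.2 155.1
241 46.4 150.4
243 45.4 144.9
245 45.6 140.7
247 29.7 135.3
249 59.8 127.8
251 157.9 118.7
253 158.3 109.4
```

View pics/cmp.png

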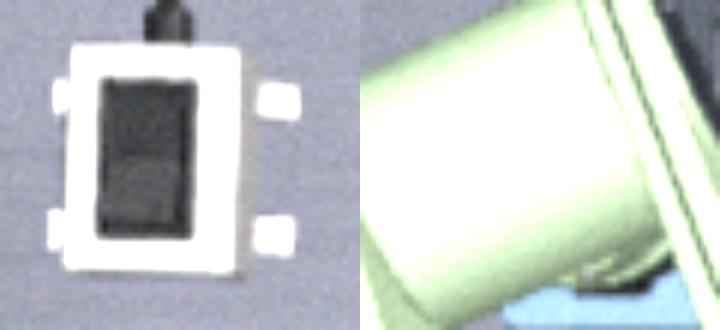

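In the before crop (left), the near half of the rocker at (140,190) is lighter. In the after crop the arm blocks the view, so I'll use the wrist pictures instead.

Run:
```python
from h import *
a=cv2.imread("pics/w1.png");b=cv2.imread("pics/w2.png")
print("w1",a[232:240,306:412:4].mean((0,2)).round());print("w2",b[100:110,298:402:4].mean((0,2)).round())
A=cv2.resize(a[175:275,275:435],(400,250));B=cv2.resize(b[60:160,280:440],(400,250))
s=cv2.imread("pics/scene0.png")[180:240,360:424];S=grab_frame("scene")[180:240,360:424]
z=np.vstack([np.hstack([A,B]),np.hstack([cv2.resize(v,(400,350),interpolation=2) for v in(s,S)])])
cv2.imwrite("pics/cmp2.png",cv2.convertScaleAbs(z,alpha=1.8))
```

```text
w1 [ 76.  75.  60.  80.  77.  65.  78.  78.  78.  77.  76.  76.  76.  78.
  78.  78.  78.  78.  78.  78.  71.  79.  77.  65.  72. 145. 234.]
w2 [228.  66.  64.  74.  75.  74.  75.  76.  76.  76.  77.  77.  77.  60.
  59.  60.  60.  60.  61.  61.  60.  61.  63.  62.  85. 231.]
```

View pics/cmp2.png

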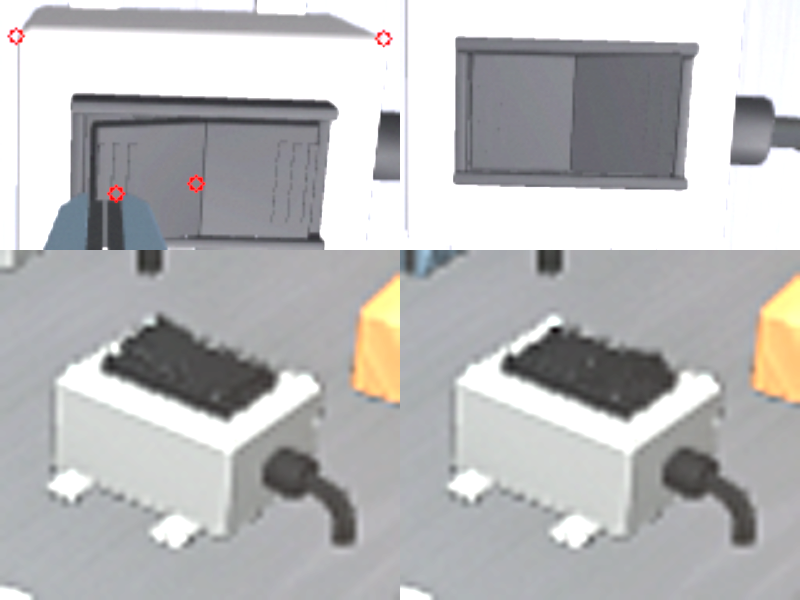

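The pictures confirm it: the rocker's far end is now raised and the near half is level, so it's off. Next is the fuse door.

>>> move_arm(motion=[[0,[-0.13,-0.88,0],[0,0,0]],[0,[-0.13,-0.88,0],[0,0,0]],[0,[-0.13,-0.88,0],[0,0,0]],[0,[-0.13,-0.88,0],[0,0,0]],[0,[-0.13,-0.88,0],[0,0,0]],[0,[-0.13,-0.88,0],[0,0,0]],[0,[-0.13,-0.88,0],[0,0,0]],[0,[-0.13,-0.88,0],[0,0,0]],[0,[-0.13,-0.88,0],[0,0,0]],[0,[-0.13,-0.88,0],[0,0,0]],[0,[0,0,-0.7],[0,0,0]],[0,[0,0,-0.7],[0,0,0]],[0,[0,0,-0.5],[0,0,0]],[0,[0,0,-0.3],[0,0,0]],[0,[0,0,0],[0,0,0]]])

```text
time_s: 6.97
ee_pos: [488.5, 36.8, 101.6]
ee_rot: [-179.8, -0.0, 90.3]
force: [0.1, 1.2, 1.1]
gripper_width: 0.9
gripper_force: 0.0
```

>>> move_arm(motion=[[0,[0.02,-0.08,-0.12],[0,0,0]],[0,[0,0,-0.12],[0,0,0]],[0,[0,0,-0.08],[0,0,0]],[0,[0,0,-0.08],[0,0,0]],[0,[0,0,-0.06],[0,0,0]],[0,[0,0,0],[0,0,0]]])

```text
time_s: 7.47
ee_pos: [489.9, 34.2, 91.9]
ee_rot: [179.9, -0.0, 90.2]
force: [-0.4, 0.4, 3.5]
gripper_width: 0.7
gripper_force: 1.9
```

>>> move_arm(motion=[[0,[0,0,-0.08],[0,0,0]],[0,[0,0,-0.06],[0,0,0]],[0,[0,0,-0.04],[0,0,0]],[0,[0,0,0],[0,0,0]]])

```text
time_s: 7.8
ee_pos: [490.0, 34.2, 88.5]
ee_rot: [179.9, -0.0, 90.2]
force: [-3.1, 1.4, 13.1]
gripper_width: 0.4
gripper_force: 6.7
```

Firm stop reached at 13 N and 4.5 mm in. I'll withdraw up and back.

>>> move_arm(motion=[[0,[0,0,0.2],[0,0,0]],[0,[-0.1,0,0.4],[0,0,0]],[0,[-0.2,0,0.6],[0,0,0]],[0,[-0.3,0,0.8],[0,0,0]],[0,[-0.3,0,0.8],[0,0,0]],[0,[-0.3,0,0.8],[0,0,0]],[0,[-0.4,0,0.8],[0,0,0]],[0,[-0.6,0,0.6],[0,0,0]],[0,[-0.8,0,0.4],[0,0,0]],[0,[-0.8,-0.4,0.2],[0,0,0]],[0,[-0.8,-0.8,0],[0,0,0]],[0,[-0.6,-0.8,0],[0,0,0]],[0,[0,-0.8,0],[0,0,0]],[0,[0,-0.8,0],[0,0,0]],[0,[0,-0.8,0],[0,0,0]],[0,[0,-0.8,0],[0,0,0]],[0,[0,-0.8,0],[0,0,0]],[0,[0,-0.8,0],[0,0,0]],[0,[0,0,0],[0,0,0]],[0,[0,0,0],[0,0,0]]])

```text
time_s: 9.47
ee_pos: [359.0, -136.2, 226.8]
ee_rot: [-180.0, -0.0, 90.1]
force: [-0.5, 0.0, 0.4]
gripper_width: 0.7
gripper_force: 0.0
```

>>> move_arm(motion=[[0,[0,0,0],[0,0,0]],[0,[0,0,0],[0,0,0]],[0,[0,0,0],[0,0,0]],[0,[0,0,0],[0,0,0]],[0,[0,0,0],[0,0,0]],[0,[0,0,0],[0,0,0]],[0,[0,0,0],[0,0,0]],[0,[0,0,0],[0,0,0]],[0,[0,0,0],[0,0,0]],[0,[0,0,0],[0,0,0]],[0,[0,0,0],[0,0,0]],[0,[0,0,0],[0,0,0]],[0,[0,0,0],[0,0,0]],[0,[0,0,0],[0,0,0]],[0,[0,0,0],[0,0,0]],[0,[0,0,0],[0,0,0]],[0,[0,0,0],[0,0,0]],[0,[0,0,0],[0,0,0]]])

```text
time_s: 10.97
ee_pos: [359.6, -135.9, 227.0]
ee_rot: [180.0, -0.0, 90.2]
force: [0.5, 0.0, -0.2]
gripper_width: 0.3
gripper_force: 0.0
```

Run:
```python
from h import *
s=state();print(s["time_s"],s["ee_pos"])
a,b=grab_frame("scene"),grab_frame("top")
z=np.hstack([cv2.resize(a[140:340,220:420],(400,400),interpolation=2),cv2.resize(b[170:290,180:420],(400,200)).copy() if 0 else cv2.resize(b[140:340,180:420],(400,400),interpolation=2)])
cv2.imwrite("pics/end.png",z)
```

```text
10.9667 [ 359.56779509 -135.90461495  226.96222795]
```

View pics/end.png

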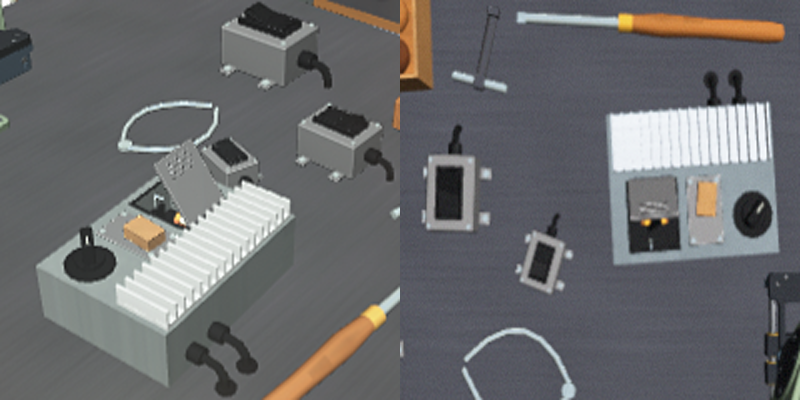

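The door stands open in both views (free edge near row 220 in the right half, fuses visible). The carton, the knob and everything else are in place. I'll check its angle by projection.

Run:
```python
from h import *
x=np.array([np.cos(.06),np.sin(.06),0]);y=np.array([-x[1],x[0],0]);H=np.array([559.1,37.6,90])
for t in(.7,.95):
    for w in(35,-35):
        e=H-x*86*np.cos(t)+y*w+[0,0,86*np.sin(t)]
        p=proj("top",e)[0];q=proj("scene",e)[0]
        print(t,w,"top crop",((p[0]-180)/.6+400).round(),((p[1]-140)*2).round(),"scene crop",((q-[220,140])*2).round())
```

```text
0.7 35 top crop 630.0 232.0 scene crop [178. 143.]
0.7 -35 top crop 679.0 228.0 scene crop [141. 170.]
0.95 35 top crop 629.0 218.0 scene crop [187. 137.]
0.95 -35 top crop 678.0 215.0 scene crop [150. 164.]
```

The visible edge corners, about (190,139) and (155,168), match 0.95 rad, which is fully up.

```bash
python3 -c "
from workcell import *
print(job_done())"
```

```text
the job is handed in; nothing more can be done
None
```

The isolator was tipped to off first, then one press on the fuse door released its latch; it stayed fully up with the hand clear for over 1.5 s, and the job was handed in at about 11 s.

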